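# Hold the processor lid half turned, short of its lock

## Robot

A 6-joint arm with a two-finger parallel gripper is mounted at the origin on the work surface. World frame = base frame: x ahead of the robot, y to its left, z up, the work surface at z = 0. Lengths are in mm, angles in rad, forces in N, time in s.
With the tool pointing down it reaches from about 275 to 825 mm from the base axis. Payload 5.2 kg.
Tool frame: the origin (TCP) lies at the very end of the fingers, on their centre line; the grasp point (between the pads) lies 19 mm behind it; z points along the fingers, y is the direction in which the jaws open and shut (so a half turn about z gives the same grasp; the last joint's range is limited). The gripper opens to 93 mm and grips with 3 to 60 N. Pads are 15 mm wide; open, the fingers measure 128 mm over their backs; the gripper's body (75 mm by 188 mm) begins 65 mm behind the grasp point.
Start: joints at [-1.335, 0.259, 1.535, -0, 1.348, -0.203], TCP at [233.69, -497.89, 218.653] pointing down, gripper open.
Joint ranges: [-3.14, 3.14], [-0.91, 2.08], [0.19, 2.58], [-1.22, 4.36], [0.22, 2.71], [-3.12, 3.12]. Speed limits (rad/s): [2.57, 2.57, 3.14, 3.14, 3.14, 3.14].

## Interface

Orientations are given as [roll, pitch, yaw] about the fixed x, y, z axes, in that order (R = Rz(yaw) Ry(pitch) Rx(roll)).
In Python, from bench import robot gives the robot as it stands. The module is installed in compiled form; this text tells all that it offers. Calls block until the motion is done:
- robot.move_ptp(position, orientation): joint-space move of the TCP to a pose.
- robot.move_linear(position, ori=None, speed=150, f_stop=None): straight line of the TCP; ori=None keeps the orientation; speed is the mean speed in mm/s. With f_stop (N) it stops when the force on the tool has changed by that much, and returns True; else False.
- robot.move_j(angles): joint-space move.
- robot.move_gripper(opening): opening from 0.0 (shut) to 1.0 (fully open); the grip force is fixed at half the most; returns when the fingers have stopped.
- robot.sleep(seconds).
- robot.inverse_kinematics(position, orientation): joint angles nearest the present ones, or None.
- robot.get_image(name): name is "scene" or "top" or "wrist"; returns a dict with "img" (480x640x3 uint8, blue, green, red), "fovy" (degrees; the focal length in pixels is half the picture's height over the tangent of half this angle, whatever the lens; pixels are square), "cx", "cy" (the principal point, pixels), "k1" (the pictures are not rectified: a ray, as slopes to the right and down, at radius r is drawn at 1 + k1 r^2 times it, then the intrinsics apply), "eye" and "orientation" of the camera in the world. Camera axes: x right, y down, z forward; pixel columns grow to the right and rows downward; lengths in mm; the calibration is good to about 2 mm. A picture is of the moment at which its call begins. There is no depth.
A pose or a line that the arm cannot do raises robot.MotionError and nothing moves.
- robot.hand_in(): hands the job in, once; it reports no verdict.
Readings, each from a call of its own:
- robot.current_t(): time.
- robot.current_qpos(): joint angles.
- robot.current_joint_vel(): joint speeds.
- robot.current_joint_efforts(): joint torques, N m.
- robot.current_tcp_pos(): TCP position.
- robot.current_eef_rot(): TCP orientation.
- robot.current_contact_force(): force on the tool from outside, world axes, zero at the start.
- robot.current_ft_torque(): the same for the moment, N m.
- robot.current_gripper_width(): opening from 0.0 (shut) to 1.0 (fully open).
Only numpy, scipy, OpenCV 4.12 (cv2) and the standard library are available. Lean on these libraries where they do the work, as an engineer would, in place of code of your own. Each camera call takes 0.05 s, during which the arm holds its last target.

## Task

I want to check that the food processor stays dead while its lid is only half locked. Pick up the lid, drop its two lugs through the gaps in the bowl's collar so that it sits flat, and turn it clockwise (seen from above) to half way, where its grip bar lines up with the single ribs on the bowl, about 30 degrees from where it went in; never let it click into the lock. It springs back if you let go, so finish while still gripping it there, and leave the dish, spoon and spatula alone.

Things in the scene. Friction and masses are not known exactly. Their poses are not given: they have to be found in the camera images.
- processor: Fixed food processor: white motor base 205 x 170 mm, 85 mm high, square button on its front (-x) edge, carrying a round white bowl 140 mm wide with a side handle at +x. Origin on the counter, on the bowl's vertical axis; z up. Grey ribs outside the bowl: single ones 30 degrees clockwise (from above) of each collar gap mark half way, pairs at 60 degrees mark the lock.
- collar (a point): Centre of the top face of the grey collar in the bowl's mouth, on the axis, 170 mm above the counter; axes as the processor's. Collar 6 mm thick, inner radius 50 mm, reaching the wall (inner radius 66 mm), with two gaps at least 25 mm wide on the processor's +x and -x sides. Stops below it bar turning anticlockwise more than 4 degrees.
- half_rib (a point): Upper end of one single half-way rib (6 mm wide, 8 mm proud), 73 mm from the bowl's axis, 30 degrees clockwise of the +x gap; its twin is opposite.
- lid: Loose white lid, about 0.14 kg, upright on the counter. Origin: centre of its underside; x along the grip bar, z up. Plug radius 46.5 mm, 14 mm high, two lugs at its foot (+x and -x sides, 20 mm wide, 6 mm high, to radius 61 mm); disc radius 65 mm from 14 to 20 mm. A half turn gives the same lid. Seated, its origin is 156 mm above the counter; once turned it can lift 2 mm at most.
- grip_bar (a point): Centre of the lid's grey grip bar: 34 mm above the lid's underside, bar 100 mm long (lid's x), 20 mm wide, from 20 to 48 mm above the underside; a thin pointer runs from each end to the disc's edge. The bar lies over the lugs.
- latch (a joint): Sprung follower hidden under the collar, pushed by the lugs: 0 at rest, grows (rad) as the lid turns clockwise; it reads the lid's turn from the gaps minus about 0.07. Pushes back 0.084 N m at 0 plus 0.14 N m per rad, about 0.15 N m at half way. Click pins resist from about 45 degrees of lid turn and click at 53 to 56.
- dish: Bystander: round white ceramic dish, 130 mm wide, 35 mm high; origin under its centre.
- spoon: Bystander: steel spoon lying on the counter; origin about the middle of its length.
- spatula: Bystander: red silicone spatula lying on the counter; origin about the middle of its length.
Mind the look-alikes: they are no part of the job. Leave any green look-alike of the lid alone.

How it is judged (in metres and radians):
On the way, in this order (a step that is already met when the one before it is completed fails the run):
1. the lid is lifted clear of the counter (height (world z) of lid above 0.05 m), for 0.1 s.
2. the lid's lugs are down through the gaps, not yet turned (z of lid in the frame of processor below 0.1605 m and horizontal distance between lid and processor below 0.006 m and angle between the x axis of lid and the x axis of processor, either way round below 0.21 rad and value of joint latch below 0.15 rad), for 0.04 s.
At the end, for the whole second after the job is handed in: The lid sits flat in the collar (within 3.5 mm of seated height, 6 mm of the axis, 0.08 rad of level), its bar 30 degrees +-8 from the gaps with the lugs holding the sprung follower round (latch over 0.26 rad), still, and gripped by the fingers (over 1 N) (z of lid in the frame of processor between 0.153 and 0.1595 m and horizontal distance between lid and processor below 0.006 m and angle between lid's own z axis and vertical below 0.08 rad and angle between the x axis of lid and the x axis of processor, either way round between 0.384 and 0.663 rad and value of joint latch above 0.26 rad and contact force between the fingers and lid above 1 N and angular speed of lid below 0.15 rad/s); the arm keeps its last pose, push and grip.
It fails at once if the lid is turned on into its lock click (value of joint latch above 0.87 rad).
It fails at once if a bystander is moved more than 30 mm (distance of any of dish, spoon, spatula from where it was at the start of the episode above 0.03 m).
It also fails if it takes over 45 s, if anything falls off the work surface, if the arm or the gripper's body presses on something with over 40 N, if the wrist force passes 120 N, or if a joint passes its speed limit or range.

## Working session

There is one attempt and no reset: what is moved stays moved. The work goes in short steps, each a Python script; the robot and the scene stay as the last script left them, time stands still between calls to the robot, and variables do not carry over. Pictures are saved under pics/ and viewed, and the job is handed in when it is done.

```bash
mkdir -p pics; cat > h.py <<'E'
import numpy as np, cv2
from bench import robot
from scipy.spatial.transform import Rotation as R
def rot(o):
    o=np.array(o,float)
    return o if o.shape==(3,3) else R.from_euler('xyz',o).as_matrix()
def K(c):
    f=240/np.tan(np.radians(c['fovy'])/2); return f
def ray(c,u,v):
    f=K(c); x=(u-c['cx'])/f; y=(v-c['cy'])/f
    rd=np.hypot(x,y); r=rd
    for _ in range(30): r=rd/(1+c['k1']*r*r)
    s=r/rd if rd>0 else 1
    d=rot(c['orientation'])@np.array([x*s,y*s,1]); return np.array(c['eye'],float),d
def onplane(c,u,v,z):
    e,d=ray(c,u,v); return e+d*(z-e[2])/d[2]
def proj(c,p):
    q=rot(c['orientation']).T@(np.array(p,float)-np.array(c['eye'])); x,y=q[0]/q[2],q[1]/q[2]
    s=1+c['k1']*(x*x+y*y); f=K(c); return c['cx']+f*x*s,c['cy']+f*y*s
E
python3 - <<'E'
from h import *
import pickle
for n in ['scene','top','wrist']:
    c=robot.get_image(n); cv2.imwrite(f'pics/{n}0.png',c['img']); pickle.dump(c,open(f'{n}0.pkl','wb'))
    print(n,{k:v for k,v in c.items() if k!='img'})
print(robot.current_eef_rot(),robot.current_tcp_pos(),robot.current_t())
E
```

```text
scene {'fovy': 43.195107788770805, 'cx': 326.71646870775305, 'cy': 243.3824042640927, 'k1': 0.04057811025332828, 'eye': array([1136.6234191 ,  258.2510865 , 1137.11904787]), 'orientation': array([-2.54595251,  0.01544337,  2.09475235])}
top {'fovy': 45.24378698177646, 'cx': 320.6585306330338, 'cy': 237.36187833192, 'k1': -0.1631692262141018, 'eye': array([ 358.86501584, -106.63926738, 1655.35054999]), 'orientation': array([-3.01108392, -0.00410374, -1.58730538])}
wrist {'fovy': 58.57907127220714, 'cx': 323.107560067563, 'cy': 232.71463112648337, 'k1': -0.10209184785623926, 'eye': array([ 303.38722301, -464.15146814,  383.88172347]), 'orientation': array([ 2.85810697e+00,  1.08590016e-03, -1.13286384e+00])}
[-3.14018979e+00 -2.58199193e-04  4.38773998e-01] [ 233.5701875  -497.48573827  218.00523681] 0.15
```

View pics/scene0.png

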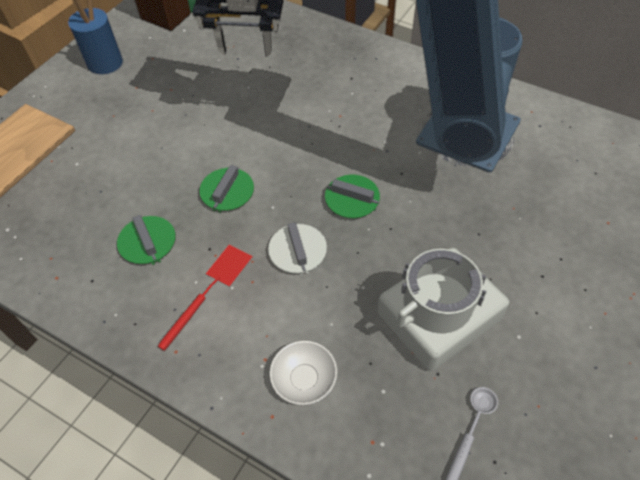

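View pics/top0.png

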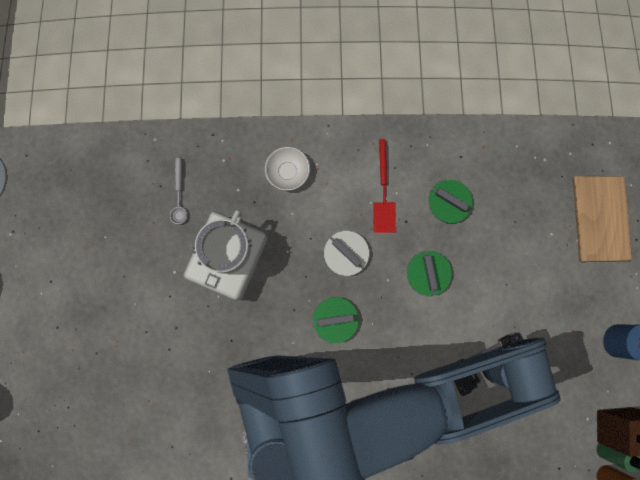

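View pics/wrist0.png

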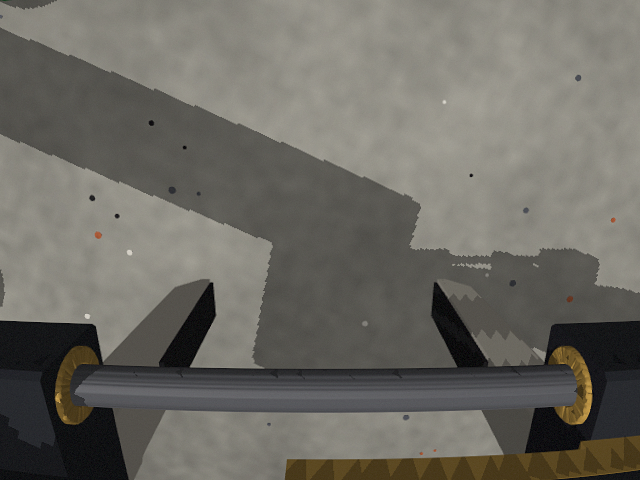

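The top view shows the white lid near (347,253) with its bar running upper left to lower right. The processor bowl is near (221,246), with its handle at (236,217) and button at (212,281). Next I'll measure these roughly and then look closer with the wrist camera.

```bash
cat > p1.py <<'E'
from h import *
import pickle
c=pickle.load(open('top0.pkl','rb')); s=pickle.load(open('scene0.pkl','rb'));w=pickle.load(open('wrist0.pkl','rb'))
for n,(u,v),z in [('lid',(347,253),20),('bowl',(221,246),175),('handle',(236,217),150),('button',(212,281),85),('dish',(287,169),35),('spatula',(385,217),0)]:
    print(n,onplane(c,u,v,z).round(1))
print('scene lid',onplane(s,297,248,20).round(1),'bowl',onplane(s,443,280,175).round(1))
T=R.from_euler('xyz',[-3.14018979e+00,-2.58199193e-04,4.38773998e-01]).as_matrix()
print('cam in tool',T.T@(w['eye']-np.array([233.57,-497.49,218.0])),'\n',(T.T@rot(w['orientation'])).round(3))
for n,c,b in [('top',c,(150,130,400,330)),('scene',s,(230,200,520,380))]:
    cr=c['img'][b[1]:b[3],b[0]:b[2]]; k=800/cr.shape[1]; cv2.imwrite(f'pics/{n}z.png',cv2.resize(cr,None,fx=min(k,3),fy=min(k,3),interpolation=cv2.INTER_CUBIC))
E
python3 p1.py
```

```text
lid [ 527.1 -191.4   20. ]
bowl [534.5 143.4 175. ]
handle [614.5 107.9 150. ]
button [449.1 183.1  85. ]
dish [772.2 -22.8  35. ]
spatula [ 633.  -305.9    0. ]
scene lid [ 532.7 -186.7   20. ] bowl [544.9 145.3 175. ]
cam in tool [  77.4096936    -0.75271464 -165.86084914] 
 [[-0.001 -0.96  -0.28 ]
 [ 1.    -0.001  0.   ]
 [-0.    -0.28   0.96 ]]
```

```bash
cat > p2.py <<'E'
from h import *
print(robot.current_qpos())
for p,ys in [((529,-189,25),(45,-135)),((539,144,180),(-25,155,-55,125,-85))]:
    for y in ys: print(p,y,np.round(robot.inverse_kinematics(p,[np.pi,0,np.radians(y)]),2))
E
python3 p2.py
```

```text
[-1.33482063e+00  2.59205554e-01  1.53580011e+00 -3.03963628e-05
  1.34801311e+00 -2.02791749e-01]
(529, -189, 25) 45 [-0.54  0.48  1.74 -0.    0.93  0.24]
(529, -189, 25) -135 [-0.54  0.48  1.74 -0.    0.93 -2.9 ]
(539, 144, 180) -25 [ 0.06  0.3   1.57 -0.    1.27  2.07]
(539, 144, 180) 155 [ 0.06  0.3   1.57  0.    1.27 -1.07]
(539, 144, 180) -55 [ 0.06  0.3   1.57 -0.    1.27  2.59]
(539, 144, 180) 125 [ 0.06  0.3   1.57  0.    1.27 -0.55]
(539, 144, 180) -85 [ 0.06  0.3   1.57 -0.    1.27  3.12]
```

View pics/topz.png

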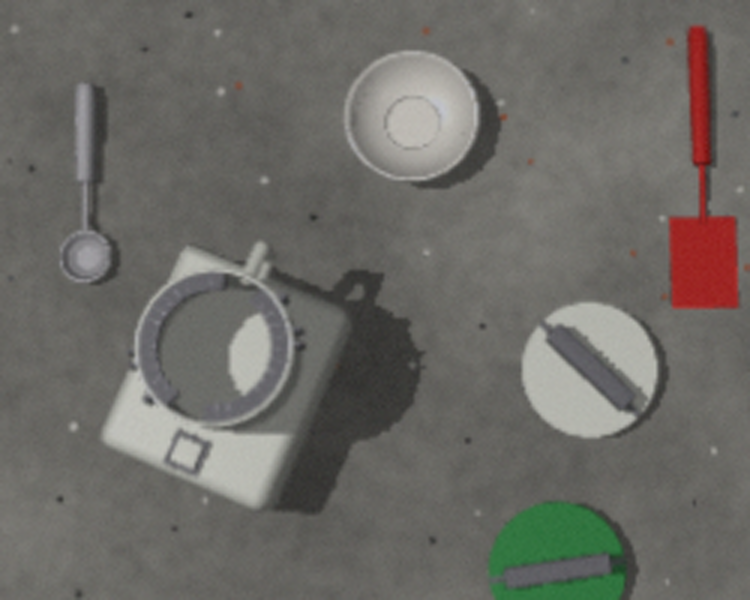

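View pics/scenez.png

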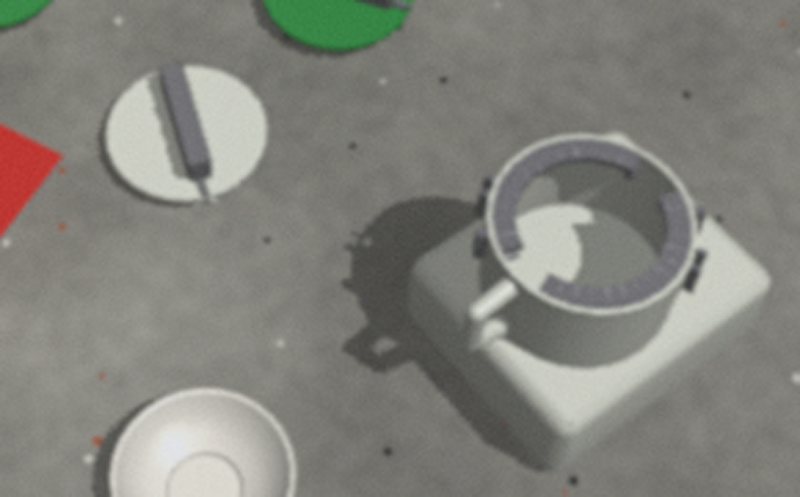

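```bash
cat > p3.py <<'E'
from h import *
import pickle
def look(n,o,yaw,z,a=30):
    y=np.radians(yaw)
    robot.move_ptp([o[0]-a*np.cos(y),o[1]-a*np.sin(y),z],[np.pi,0,y]); robot.sleep(0.2)
    c=robot.get_image('wrist'); c['tcp']=robot.current_tcp_pos(); c['rot']=robot.current_eef_rot()
    cv2.imwrite(f'pics/{n}.png',c['img']); pickle.dump(c,open(f'{n}.pkl','wb')); print(n,robot.current_t(),c['eye'],c['tcp'],c['rot'])
look('lid1',(529,-189),45,190)
look('bowl1',(539,144),155,350)
E
python3 p3.py
```

```text
lid1 1.875 [ 561.90154333 -155.94986371  355.98392567] [ 507.47820616 -211.12147783  190.03406963] [3.14146988e+00 5.74661592e-05 7.83814912e-01]
bowl1 3.55 [495.7101341  163.8528474  515.45908024] [566.27992968 130.46163048 349.57007876] [-3.14117708e+00 -6.74169098e-04  2.70356139e+00]
```

View pics/lid1.png

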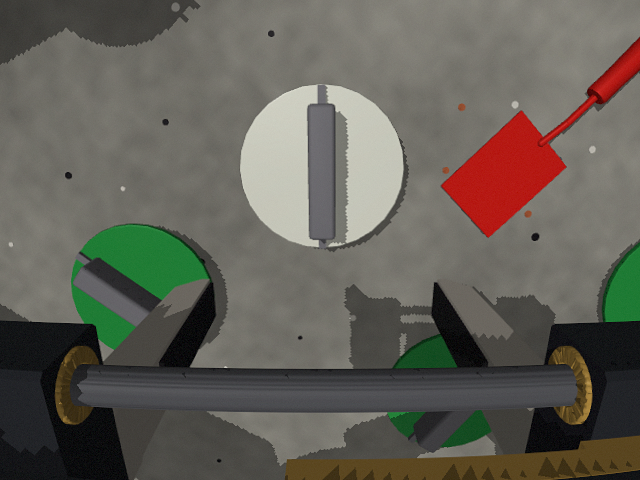

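View pics/bowl1.png

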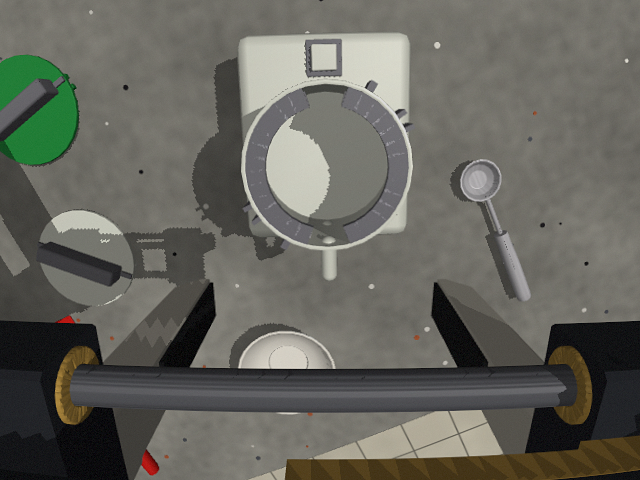

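Lid1 shows the lid disc at (323,166), with its bar almost vertical from (321,104) to (321,240). Bowl1 shows the bowl mouth at (327,164), the gaps at top (326,97) and bottom (330,238), the handle at (330,265), and a single rib at (371,86). Next I'll fit circles and lines to these.

```bash
cat > p4.py <<'E'
from h import *
import pickle
from scipy.optimize import least_squares
def circ(P):
    f=lambda q: np.hypot(P[:,0]-q[0],P[:,1]-q[1])-q[2]
    r=least_squares(f,[*P[:,:2].mean(0),60],loss='soft_l1',f_scale=0.7); return r.x, np.sqrt(np.mean(r.fun**2))
def pts(c,ct,z): return np.array([onplane(c,u,v,z) for u,v in ct.reshape(-1,2)])
c=pickle.load(open('lid1.pkl','rb')); g=c['img'].astype(int)
# lid
m=np.zeros(g.shape[:2],np.uint8); m[60:270,220:425]=255
br=g.min(2)
w=((br>140)).astype(np.uint8)*255 & m
w=cv2.morphologyEx(w,cv2.MORPH_OPEN,np.ones((3,3)))
cs,_=cv2.findContours(w,cv2.RETR_EXTERNAL,cv2.CHAIN_APPROX_NONE); k=max(cs,key=cv2.contourArea)
h=cv2.convexHull(k); P=pts(c,h,20); x,e=circ(P); print('lid circ',x,e,len(P))
d=cv2.drawContours(np.zeros_like(w),[h],-1,255,-1); d=cv2.erode(d,np.ones((5,5)))
sat=g.max(2)-g.min(2); print('bar col',g[150,321],'shadow',g[150,342],'white',g[150,370])
b=g[:,:,0]-g[:,:,1]
bar=(((g[:,:,0]-g[:,:,1])>5)&(br<140)).astype(np.uint8)*255 & d
bar=cv2.morphologyEx(bar,cv2.MORPH_OPEN,np.ones((13,13)))
cs,_=cv2.findContours(bar,cv2.RETR_EXTERNAL,cv2.CHAIN_APPROX_NONE); k2=max(cs,key=cv2.contourArea)
P=pts(c,k2,48)[:,:2].astype(np.float32); r=cv2.minAreaRect(P); print('bar rect z48',r)
q=cv2.boxPoints(r); ed=[q[1]-q[0],q[2]-q[1]]; l=max(ed,key=np.linalg.norm); print('ang',np.degrees(np.arctan2(l[1],l[0]))%180)
vis=c['img'].copy(); cv2.drawContours(vis,[h],-1,(0,0,255),1); cv2.drawContours(vis,[k2],-1,(0,255,0),1)
cv2.imwrite('pics/lidv.png',vis[60:270,210:430].repeat(2,0).repeat(2,1))
# bowl
c=pickle.load(open('bowl1.pkl','rb')); g=c['img'].astype(int); br=g.min(2)
print('collar',g[164,255],g[164,402],'in',g[200,350],'rim',g[164,411])
vis=c['img'].copy()
m=cv2.circle(np.zeros(g.shape[:2],np.uint8),(327,164),81,255,-1)
col=(((g[:,:,0]-g[:,:,1])>4)).astype(np.uint8)*255 & m
col=cv2.morphologyEx(col,cv2.MORPH_OPEN,np.ones((3,3)))
cs,_=cv2.findContours(col,cv2.RETR_EXTERNAL,cv2.CHAIN_APPROX_NONE)
cs=[k for k in cs if cv2.contourArea(k)>500]; print('pieces',[cv2.contourArea(k) for k in cs])
cv2.drawContours(vis,cs,-1,(0,255,0),1)
cv2.imwrite('pics/bowlv.png',vis[20:290,200:440].repeat(2,0).repeat(2,1))
pickle.dump(cs,open('cs.pkl','wb'))
P=np.vstack([pts(c,k,170) for k in cs]); ctr=np.array(onplane(c,327,164,170))[:2]
for it in range(3):
    rr=np.hypot(*(P[:,:2]-ctr).T); I=P[(rr<55)&(rr>44)]; x,e=circ(I); print('inner',x,e,len(I)); ctr=x[:2]
O=P[(rr>61)&(rr<70)]; print('outer',circ(O))
rr=np.hypot(*(P[:,:2]-ctr).T); th=np.degrees(np.arctan2(P[:,1]-ctr[1],P[:,0]-ctr[0]))
s=(rr>53)&(rr<63)
for k in cs:
    Q=pts(c,k,170); rr=np.hypot(*(Q[:,:2]-ctr).T); t=np.degrees(np.arctan2(Q[:,1]-ctr[1],Q[:,0]-ctr[0])); Q=Q[(rr>53)&(rr<63)]; t=t[(rr>53)&(rr<63)]
    print('edge angles',np.sort(t.round(0)).astype(int))
E
python3 p4.py
```

```text
lid circ [ 528.18851043 -187.05315628   63.97989619] 0.9666946126036521 33
bar col [111 106 108] shadow [113 120 121] white [185 198 198]Traceback (most recent call last):
  File "p4.py", line 21, in <module>
    cs,_=cv2.findContours(bar,cv2.RETR_EXTERNAL,cv2.CHAIN_APPROX_NONE); k2=max(cs,key=cv2.contourArea)
                                                                           ~~~^^^^^^^^^^^^^^^^^^^^^^^^
ValueError: max() iterable argument is empty
```

```bash
sed -i 's/>5)&(br<140)/>=1)\&(br<140)/; s/np.ones((13,13))/np.ones((9,9))/; s/\[:,:,1\])>4)/[:,:,1])>=1)/' p4.py; python3 p4.py
```

```text
lid circ [ 528.18851043 -187.05315628   63.97989619] 0.9666946126036521 33
bar col [111 106 108] shadow [113 120 121] white [185 198 198]Traceback (most recent call last):
  File "p4.py", line 21, in <module>
    cs,_=cv2.findContours(bar,cv2.RETR_EXTERNAL,cv2.CHAIN_APPROX_NONE); k2=max(cs,key=cv2.contourArea)
                                                                           ~~~^^^^^^^^^^^^^^^^^^^^^^^^
ValueError: max() iterable argument is empty
```

```bash
sed -i "s/^c=pickle.load(open('lid1.pkl','rb')); g=.*/c=pickle.load(open('lid1.pkl','rb')); g=cv2.medianBlur(c['img'],5).astype(int)/; s/^c=pickle.load(open('bowl1.pkl','rb')); g=[^;]*;/c=pickle.load(open('bowl1.pkl','rb')); g=cv2.medianBlur(c['img'],5).astype(int);/" p4.py
sed -i "s/^bar=cv2.morph/print(h.shape,(d>0).sum(),(bar>0).sum()); bar=cv2.morph/" p4.py; python3 p4.py
```

```text
lid circ [ 528.02732657 -186.85125609   63.76915282] 0.7146659491571403 35
bar col [111 107 108] shadow [112 120 119] white [185 198 197]
(35, 1, 2) 9017 1070Traceback (most recent call last):
  File "p4.py", line 21, in <module>
    cs,_=cv2.findContours(bar,cv2.RETR_EXTERNAL,cv2.CHAIN_APPROX_NONE); k2=max(cs,key=cv2.contourArea)
                                                                           ~~~^^^^^^^^^^^^^^^^^^^^^^^^
ValueError: max() iterable argument is empty
```

```bash
sed -i "s/k=max(cs,key=cv2.contourArea)\$/k=np.vstack([q for q in cs if cv2.contourArea(q)>300])/" p4.py; python3 p4.py
```

```text
lid circ [ 528.41618259 -187.30215556   64.23180712] 0.129039820213392 57
bar col [111 107 108] shadow [112 120 119] white [185 198 197]
(57, 1, 2) 19659 3488
bar rect z48 ((528.1566772460938, -186.49664306640625), (100.34251403808594, 17.281421661376953), 45.1460075378418)
ang 45.146004
collar [107 102 104] [112 109 110] in [112 119 119] rim [184 198 196]
pieces [3328.0, 3434.0]
inner [538.05130155 146.36768116  50.24403427] 1.3722946911417173 334
inner [538.17413027 146.30140096  50.2425592 ] 0.9619004163443863 333
inner [538.17413027 146.30140096  50.2425592 ] 0.9619004163443863 333
outer (array([537.75781564, 146.76433196,  64.97263336]), np.float64(0.5978579333716146))
edge angles [-40 -40 -40 -40 -40 -40 -40 -39 -39 -39 -39 170 170 170 170 170 170 170
 171 171 171 171 171 172 172]
edge angles [ -9  -8  -8  -8  -8  -8  -8  -8  -8  -7 140 140 140 140 140 141 141 141
 141 141 141 142 142]
```

```bash
python3 -c "
import cv2,numpy as np
a=cv2.imread('pics/lidv.png');b=cv2.imread('pics/bowlv.png')
s=min(1,590/max(a.shape[0],b.shape[0]));h=540
a=cv2.resize(a,(int(a.shape[1]*.85),int(a.shape[0]*.85)));b=cv2.resize(b,(int(b.shape[1]*.85),int(b.shape[0]*.85)))
o=np.zeros((480,a.shape[1]+b.shape[1],3),np.uint8);o[:a.shape[0],:a.shape[1]]=a;o[:b.shape[0],a.shape[1]:]=b;print(o.shape);cv2.imwrite('pics/fits.png',o)"
```

```text
(480, 782, 3)
```

View pics/fits.png

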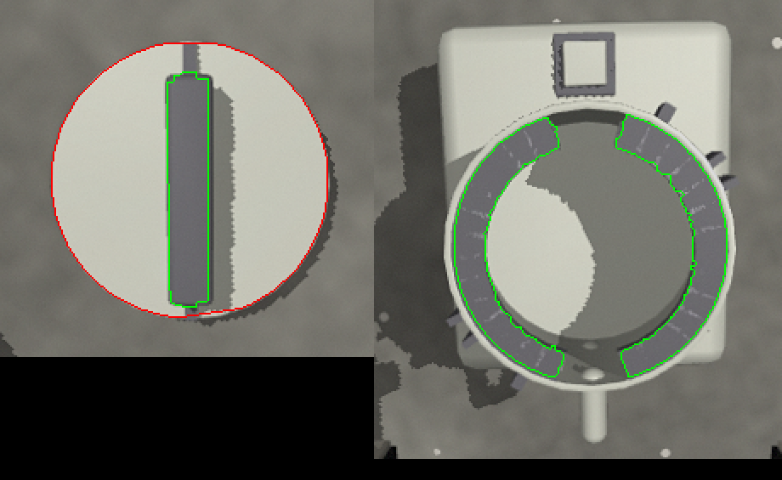

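The fits are clean: the bar is at 45.1°, the collar at (538,146.4), and the gaps on the -24/156° axis. I'll take one opposite-yaw view of the bowl to cancel wrist-camera calibration error.

```bash
cat > p5.py <<'E'
from h import *
import pickle
src=open('p3.py').read().split("look('lid1'")[0]; exec(src)
look('bowl2',(538,146),-24,350)
E
python3 p5.py
cat > p6.py <<'E'
src=open('p4.py').read()
exec(src.split("c=pickle.load(open('lid1")[0])
c=pickle.load(open('bowl2.pkl','rb')); u0,v0=map(int,proj(c,(538,146.4,170))); print(u0,v0)
s=src.split('# bowl\n')[1].replace('bowl1','bowl2').replace('327,164',f'{u0},{v0}').replace('bowlv','bowlv2')
s='\n'.join(l for l in s.split('\n') if not l.startswith("print('collar'"))
exec(s)
E
python3 p6.py
```

```text
bowl2 6.4833 [581.02203373 127.19776297 515.9184447 ] [510.61017393 158.18451604 349.95947258] [ 3.14156145e+00  7.29740280e-05 -4.18818111e-01]
322 169
pieces [3135.0, 3279.0]
inner [538.21064918 146.16626482  50.35272678] 0.854858915642682 315
inner [538.21743954 146.16211517  50.35608882] 0.8903621434994161 316
inner [538.21743954 146.16211517  50.35608882] 0.8903621434994161 316
outer (array([537.16414931, 147.01749301,  64.55189496]), np.float64(0.6307228546660376))
edge angles [-74 -63 -62 -61 -59 -58 -57 -56 -55 -54 -53 -53 -52 -50 -48 -48 -47 -46
 -45 -45 -44 -43 -42 -42 -41 -40 -40 -40 -40 -39 -39 -39 -39 -39 -39 -39
 -39 -39 -38 -38 171 171 171 172 172 172 172 172 172 172 173]
edge angles [-10 -10 -10 -10 -10  -9  -8  -8  -8  -8  -8  -8  -8  -7  -7  -5  -3  -1
   1   5 140 140 140 140 140 141 141 141 141 141 141]
```

View pics/bowl2.png

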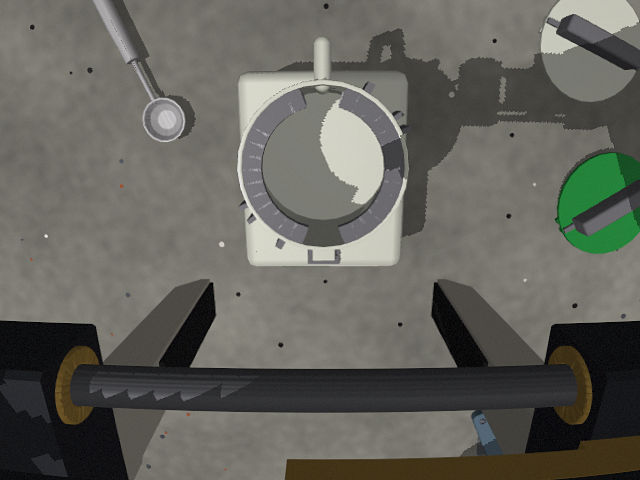

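```bash
cat > p7.py <<'E'
from h import *
import pickle
o=[np.pi,0,np.radians(45.15)]
robot.move_ptp([528.3,-187,200],o)
robot.move_linear([528.3,-187,60],speed=200)
print('stop',robot.move_linear([528.3,-187,22.5],speed=40,f_stop=8))
print(robot.current_tcp_pos(),robot.current_contact_force())
robot.move_gripper(0.0)
print('w',robot.current_gripper_width()*93,robot.current_tcp_pos(),robot.current_contact_force())
robot.move_linear([528.3,-187,130],speed=120)
robot.sleep(.2)
c=robot.get_image('wrist'); c['tcp']=robot.current_tcp_pos(); c['rot']=robot.current_eef_rot()
cv2.imwrite('pics/held.png',c['img']); pickle.dump(c,open('held.pkl','wb'))
print(c['tcp'],c['rot'],'w',robot.current_gripper_width()*93,robot.current_contact_force(),robot.current_t())
E
python3 p7.py
```

```text
stop False
[ 528.50932528 -187.12744405   22.71478166] [-0.17130302 -0.69669195  0.05617012]
w 19.90985511926302 [ 528.36868704 -187.0486931    22.49774398] [-0.55798725 -0.25054021 -0.29366981]
[ 527.99208868 -186.83929302  129.31688868] [-3.14035307e+00  2.97346067e-04  7.87945075e-01] w 19.857989512068453 [-0.44008754  0.39381239 -0.45575827] 12.45
```

View pics/held.png

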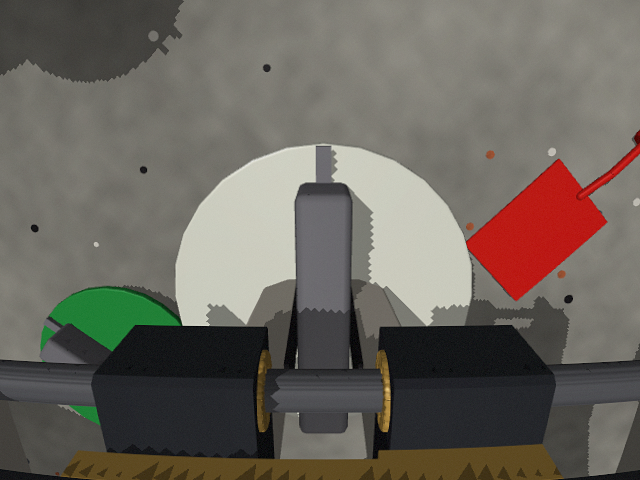

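The lid is held level and centred: bar at column 323, disc edges at columns 175 and 472. I'll check its offset along the bar, carry it over the collar and look before lowering.

```bash
cat > p8.py <<'E'
from h import *
import pickle
c=pickle.load(open('held.pkl','rb')); p=onplane(c,323,145,c['tcp'][2]-2.5)
T=R.from_euler('xyz',c['rot']).as_matrix(); print('pointer tip in tool (exp 65,0)',T.T@(p-c['tcp']))
for s in (175.5,472): print('side',T.T@(onplane(c,s,266,c['tcp'][2]-2.5)-c['tcp']))
o=[np.pi,0,np.radians(156)]
robot.move_linear([528.3,-187,290],speed=250)
robot.move_ptp([538.2,146.3,290],o)
robot.move_linear([538.2,146.3,212],speed=150)
robot.sleep(.2)
for n in ('wrist','scene'):
    c=robot.get_image(n); cv2.imwrite(f'pics/ab_{n}.png',c['img'])
    if n=='scene': cv2.imwrite('pics/ab_scene.png',cv2.resize(c['img'][200:400,340:560],None,fx=3,fy=3,interpolation=cv2.INTER_CUBIC)[:600])
print(robot.current_tcp_pos(),robot.current_eef_rot(),robot.current_qpos().round(2),'w',robot.current_gripper_width()*93,robot.current_contact_force(),robot.current_t())
E
python3 p8.py
```

```text
pointer tip in tool (exp 65,0) [63.97456836 -0.91589437  2.48211476]
side [ 13.78674519 -63.67392857   2.57483211]
side [13.75274009 62.33047158  2.41864852]
[538.6505001  146.35813127 212.86181113] [3.14085194e+00 1.45603952e-03 2.72274795e+00] [ 0.07  0.28  1.53 -0.    1.34 -1.09] w 19.884949744661675 [ 0.57050055  0.01646494 -1.67373875] 15.4667
```

View pics/ab_wrist.png

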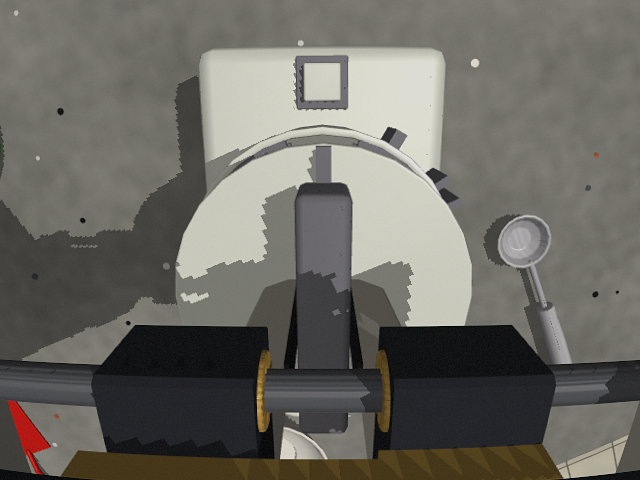

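View pics/ab_scene.png

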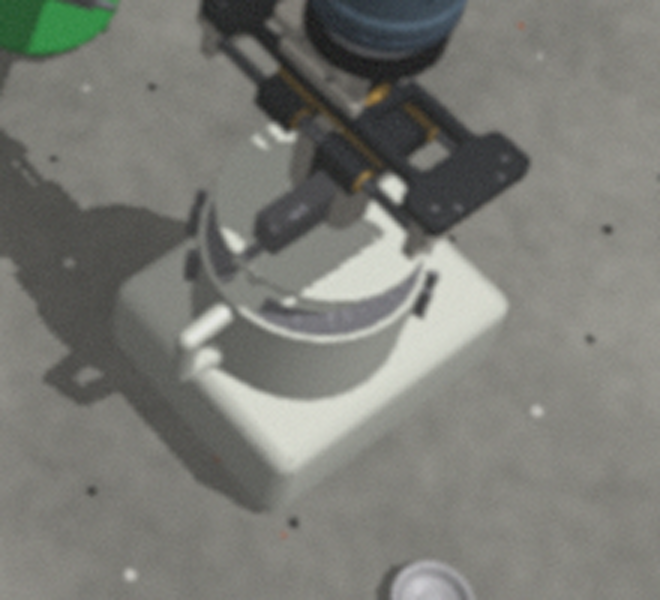

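The pointer at column 323 lines up with the button centre at 321 and the lid is centred over the bowl. Lowering now, guarded by a force stop.

```bash
cat > p9.py <<'E'
from h import *
print('stop',robot.move_linear([538.2,146.3,178.3],speed=30,f_stop=10))
robot.sleep(.1)
c=robot.get_image('wrist'); cv2.imwrite('pics/in_wrist.png',c['img'])
print(robot.current_tcp_pos(),robot.current_eef_rot(),'w',robot.current_gripper_width()*93,robot.current_contact_force(),robot.current_ft_torque(),robot.current_t())
E
python3 p9.py
```

```text
stop False
[538.16957268 146.28904557 178.53348155] [3.14156164e+00 1.29047477e-04 2.72272363e+00] w 19.98748193857248 [-2.03728025  0.10582874  2.46411282] [-0.04592888  0.25131914  0.03202157] 16.8917
```

View pics/in_wrist.png

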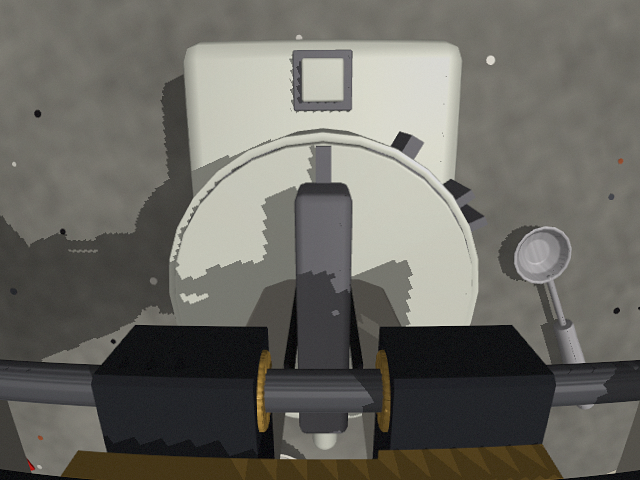

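The lid is inside the mouth and seated (TCP 178.5, so the lid is at about 156 mm). Its position in the grip hasn't changed: tip still at row 145, bar end at row 183. Now I'll turn it clockwise in small steps.

```bash
cat > p10.py <<'E'
from h import *
for y in (150,144,138,132,128):
    robot.move_ptp([538.2,146.3,178.3],[np.pi,0,np.radians(y)])
    print(y,np.degrees(robot.current_eef_rot()[2]).round(2),robot.current_contact_force().round(1),robot.current_ft_torque().round(3),round(robot.current_t(),2))
robot.sleep(.2)
import pickle
c=robot.get_image('wrist'); cv2.imwrite('pics/turn_wrist.png',c['img']); pickle.dump(c,open('turn.pkl','wb'))
print(robot.current_tcp_pos(),robot.current_eef_rot(),'w',robot.current_gripper_width()*93)
E
python3 p10.py
```

```text
150 150.15 [-1.7  0.3  2.2] [ 0.091  0.044 -0.052] 17.14
144 144.25 [-0.7  0.6  2.2] [ 0.053  0.034 -0.034] 17.39
138 138.3 [-0.6  0.3  2.6] [ 0.15  -0.058 -0.056] 17.64
132 132.31 [0.4 0.8 3.3] [ 0.224 -0.211 -0.029] 17.89
128 128.26 [0.5 0.1 3.7] [ 0.172 -0.258  0.018] 18.14
[538.55980305 146.41072078 178.52492662] [3.14075773e+00 3.53594546e-04 2.23562279e+00] w 19.59134075611798
```

View pics/turn_wrist.png

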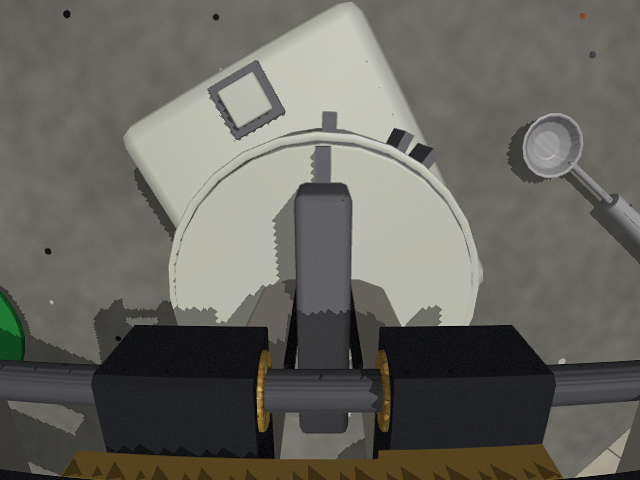

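The single rib at (329,120) is nearly in line with the pointer at (322,160). I'll finish the last 2° and average the torque readings to check that the spring load is there.

```bash
cat > p11.py <<'E'
from h import *
import pickle
robot.move_ptp([538.2,146.3,178.3],[np.pi,0,np.radians(125.5)])
T=[];F=[]
for i in range(20):
    robot.sleep(.05); T.append(robot.current_ft_torque()); F.append(robot.current_contact_force())
print('torque',np.mean(T,0),np.std(T,0),'F',np.mean(F,0),'eff',robot.current_joint_efforts().round(2))
c=robot.get_image('wrist'); cv2.imwrite('pics/fin_wrist.png',c['img']); pickle.dump(c,open('fin.pkl','wb'))
p=onplane(c,322.5,146,176); t=np.array([538.2,146.3]); d=p[:2]-t; print('pointer tip',np.hypot(*d),np.degrees(np.arctan2(d[1],d[0])))
s=robot.get_image('scene'); cv2.imwrite('pics/fin_scene.png',cv2.resize(s['img'][200:400,340:560],None,fx=3,fy=3,interpolation=cv2.INTER_CUBIC))
print(robot.current_tcp_pos(),np.degrees(robot.current_eef_rot()),'w',robot.current_gripper_width()*93,robot.current_t())
E
python3 p11.py
```

```text
torque [ 0.27993939 -0.53834952  0.17828201] [0.02508091 0.05298934 0.04089169] F [2.87538803 1.5879395  4.71216686] eff [ -0.64 -42.37 -23.78  -0.39   1.09   0.19]
pointer tip 64.29876862279087 125.72629589286541
[538.54175748 146.31879787 178.51281579] [1.79961041e+02 2.49614131e-02 1.25511907e+02] w 19.654411602496168 19.7417
```

View pics/fin_wrist.png

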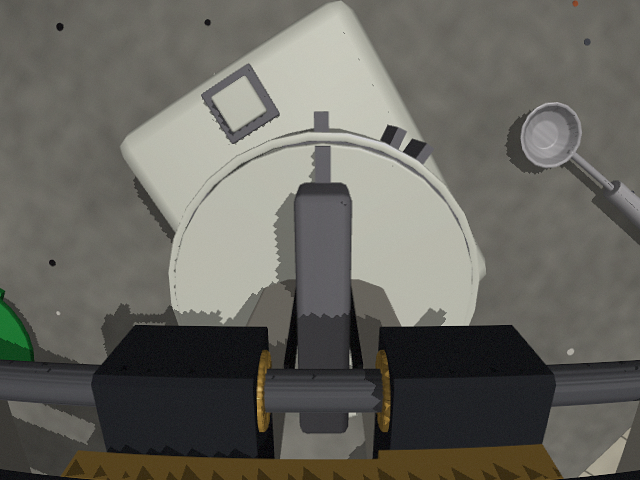

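View pics/fin_scene.png

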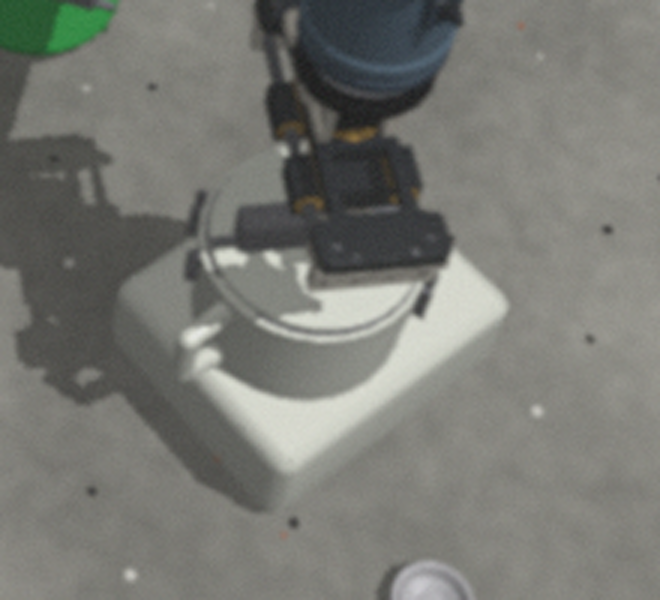

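The rib (column 321) and pointer (column 322) line up, the averaged spring torque is 0.18 N m, and the lid sits flat within the rim. Handing in while gripping.

```bash
python3 -c "
from h import *
print(robot.current_gripper_width()*93, robot.current_tcp_pos(), robot.current_ft_torque(), robot.current_t()); robot.hand_in()"
```

```text
19.654411602496168 [538.54175748 146.31879787 178.51281579] [ 0.30069945 -0.67633719  0.197932  ] 19.7417
the job is handed in; nothing more can be done
```

The lid is seated in the collar, turned clockwise to the half-way mark and still gripped there. I handed the job in at 19.7 s and got no verdict back. I picked it up by its grip bar, lowered it through the gaps without hitting the force stop, and turned it in small steps.

**Last checks:**
- **Angle:** the bar was at about 125.6°, against gaps at 156°, so it had turned about 30.4°. Its pointer lined up with the single rib to within about one pixel.
- **Height:** the tool was at 178.5 mm, which puts the lid at about 156 mm. It looked flat within the rim.
- **Grip:** the jaws were holding at 19.7 mm on the 20 mm bar.
- **Spring:** the torque averaged 0.18 N m, slightly above the 0.15 N m expected. During the turn it read near zero, and it only showed the spring load after settling.
- **Latch and bystanders:** I can't read the latch directly, so that rests on the angle and torque. I stopped well short of the click, and nothing touched the dish, spoon or spatula as far as I can tell. I didn't measure their positions again at the end.

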